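# Find the ballasted wagon and close up the test row

## Task

One of the three look-alike wagons standing on the bench still has its ballast inside: find it by its weight, and leave the two light ones standing upright where they were. Lay the heavy one in the channel of the sloping test cradle, below and in line with the wagon already parked there, then gently push both up the slope until the hidden sprung contact under the hood is pressed fully in and you feel the stop. Let go with the two wagons end to end, still resting against the contact, and do not disturb the other things on the bench.

Things in the scene. Friction and masses are not known exactly. Their poses are not given: they have to be found in the camera images.
- wagon_a: One of three look-alike grey closed wagons with white roofs, 100 mm long (x), 36 wide (y), 50 tall; wheels locked, so it slides; both ends alike. Origin at the centre of its underside, z up. Empty about 0.13 kg, with ballast (at its middle) about 0.38 kg; nothing shows which. Grip it across its 36 mm width at mid length.
- wagon_b: One of three look-alike grey closed wagons with white roofs, 100 mm long (x), 36 wide (y), 50 tall; wheels locked, so it slides; both ends alike. Origin at the centre of its underside, z up. Empty about 0.13 kg, with ballast (at its middle) about 0.38 kg; nothing shows which. Grip it across its 36 mm width at mid length.
- wagon_c: One of three look-alike grey closed wagons with white roofs, 100 mm long (x), 36 wide (y), 50 tall; wheels locked, so it slides; both ends alike. Origin at the centre of its underside, z up. Empty about 0.13 kg, with ballast (at its middle) about 0.38 kg; nothing shows which. Grip it across its 36 mm width at mid length.
- parked: A fourth wagon of the same shape and size (100 x 36 x 50 mm, 0.18 kg), already lying in the cradle's channel, its upper end 15 to 30 mm short of the hood's mouth. Origin at the centre of its underside, x up the slope, z square to the slope. It stays put on the slope by friction and takes about 2 to 3 N to push up (a ballasted wagon resting there takes 4 to 6 N).
- cradle: Fixed dark foam slab on four posts, 340 mm long, 110 wide, sloping up 28 degrees towards the robot's left. Origin mid-length on the centre line of its channel's floor, x up the slope, y across, z square to the floor. Channel 46 mm wide between side strips 8 mm high, open above and at the lower end; the foam grips, a wagon left in it stays. To lay a wagon flat in it the gripper leans 28 degrees.
- low_end (a point): Centre of the channel floor at its lower end, 170 mm down the slope from the cradle's origin. The parked wagon's lower end starts 105 to 120 mm up the channel from here, so a wagon fits below it.
- hood_mouth (a point): Centre of the channel floor under the mouth of the bare-metal hood, which covers the upper 105 mm of the cradle (from 65 to 170 mm above its origin). Opening 52 mm wide, 66 mm high over the floor; outside 76 mm wide, roof top 72 mm over the floor.
- contact (a joint): How far the hidden brass contact plate under the hood is pushed in (m): 0 free, 0.008 fully in, at its solid stop. Spring soft: 0.5 N at first, 1.1 N fully in. Pushed by the parked wagon's upper end. Where it stands varies and cannot be seen: its free face is 40 to 80 mm inside the hood's mouth (105 to 145 mm above the cradle's origin).
- loco: Bystander: red locomotive 120 x 32 mm, 45 mm tall. Origin under its centre.
- driver: Bystander: screwdriver lying on the bench.
- mouse: Bystander: black computer mouse 100 x 60 x 34 mm. Origin under its centre.
- brush_pot: Bystander: empty white pot 70 mm wide, 90 mm tall. Origin under its centre.
- oil: Bystander: small bottle 40 mm wide, 90 mm tall. Origin under its centre.
- pliers: Bystander: pliers with red handles, about 130 mm long, lying flat.
Not all that is in view belongs to the job. Leave any blue look-alike of the driver alone.

How it is judged:
On the way, in this order (a step that is already met when the one before it is completed fails the run):
1. one of the three wagons lies in the cradle's channel below the parked wagon, lined up with it (((y of wagon_a in the frame of cradle between -0.008 and 0.008 m and z of wagon_a in the frame of cradle between -0.004 and 0.004 m and angle between the x axis of wagon_a and the x axis of cradle, either way round below 0.12 rad and angle between the z axis of wagon_a and the z axis of cradle, either way round below 0.1 rad and x of wagon_a in the frame of parked below 0 m) or (y of wagon_b in the frame of cradle between -0.008 and 0.008 m and z of wagon_b in the frame of cradle between -0.004 and 0.004 m and angle between the x axis of wagon_b and the x axis of cradle, either way round below 0.12 rad and angle between the z axis of wagon_b and the z axis of cradle, either way round below 0.1 rad and x of wagon_b in the frame of parked below 0 m) or (y of wagon_c in the frame of cradle between -0.008 and 0.008 m and z of wagon_c in the frame of cradle between -0.004 and 0.004 m and angle between the x axis of wagon_c and the x axis of cradle, either way round below 0.12 rad and angle between the z axis of wagon_c and the z axis of cradle, either way round below 0.1 rad and x of wagon_c in the frame of parked below 0 m))), for 0.2 s.
2. the hidden contact is pushed fully in by the row of wagons (value of joint contact above 0.0065 m), for 0.2 s.
At the end, for the whole second after the job is handed in: Heavy and parked wagon lie flat in the channel (8 mm, 0.12 rad), at rest, centres under 105 mm apart, the heavy one below, loading the cradle with over 2.2 N; contact still in over 2 mm; both light wagons upright, at rest, within 50 mm of their starts (((y of wagon_a in the frame of cradle between -0.008 and 0.008 m and z of wagon_a in the frame of cradle between -0.004 and 0.004 m and angle between the x axis of wagon_a and the x axis of cradle, either way round below 0.12 rad and angle between the z axis of wagon_a and the z axis of cradle, either way round below 0.1 rad and distance between wagon_a and parked below 0.105 m and x of wagon_a in the frame of parked below 0 m and contact force between wagon_a and cradle above 2.2 N and linear speed of each of wagon_a, wagon_b, wagon_c below 0.01 m/s and distance of each of wagon_b, wagon_c from where it was at the start of the episode below 0.05 m and angle between each of wagon_b, wagon_c's own z axis and vertical below 0.1 rad) or (y of wagon_b in the frame of cradle between -0.008 and 0.008 m and z of wagon_b in the frame of cradle between -0.004 and 0.004 m and angle between the x axis of wagon_b and the x axis of cradle, either way round below 0.12 rad and angle between the z axis of wagon_b and the z axis of cradle, either way round below 0.1 rad and distance between wagon_b and parked below 0.105 m and x of wagon_b in the frame of parked below 0 m and contact force between wagon_b and cradle above 2.2 N and linear speed of each of wagon_b, wagon_a, wagon_c below 0.01 m/s and distance of each of wagon_a, wagon_c from where it was at the start of the episode below 0.05 m and angle between each of wagon_a, wagon_c's own z axis and vertical below 0.1 rad) or (y of wagon_c in the frame of cradle between -0.008 and 0.008 m and z of wagon_c in the frame of cradle between -0.004 and 0.004 m and angle between the x axis of wagon_c and the x axis of cradle, either way round below 0.12 rad and angle between the z axis of wagon_c and the z axis of cradle, either way round below 0.1 rad and distance between wagon_c and parked below 0.105 m and x of wagon_c in the frame of parked below 0 m and contact force between wagon_c and cradle above 2.2 N and linear speed of each of wagon_c, wagon_a, wagon_b below 0.01 m/s and distance of each of wagon_a, wagon_b from where it was at the start of the episode below 0.05 m and angle between each of wagon_a, wagon_b's own z axis and vertical below 0.1 rad)) and value of joint contact above 0.002 m and linear speed of parked below 0.01 m/s and y of parked in the frame of cradle between -0.008 and 0.008 m and z of parked in the frame of cradle between -0.004 and 0.004 m and angle between the x axis of parked and the x axis of cradle, either way round below 0.12 rad and angle between the z axis of parked and the z axis of cradle, either way round below 0.1 rad); the robot touches nothing.
It fails at once if the parked wagon is pushed harder than 35 N (contact force between any of wagon_a, wagon_b, wagon_c and parked above 35 N).
It fails at once if a bystander is moved more than 30 mm (distance of any of loco, driver, mouse, brush_pot, oil, pliers from where it was at the start of the episode above 0.03 m).
It also fails if it takes over 72 s, if anything falls off the work surface, if the arm or the gripper's body presses on something with over 40 N, if the wrist force passes 120 N, or if a joint passes its speed limit or range.

## Robot

A 6-joint arm with a two-finger parallel gripper is mounted at the origin on the work surface. World frame = base frame: x ahead of the robot, y to its left, z up, the work surface at z = 0. Lengths are in m, angles in rad, forces in N, time in s.
With the tool pointing down it reaches from about 0.35 to 0.975 m from the base axis. Payload 7.1 kg.
Tool frame: the origin (TCP) lies midway between the tips of the shut fingers; the grasp point (between the pads) lies 19 mm behind it; z points along the fingers, y is the line along which they close (so a half turn about z gives the same grasp; the last joint's range is limited). The gripper opens to 88 mm and grips with 3 to 60 N. Pads are 20 mm wide; open, the fingers measure 115 mm over their backs; the gripper's body (75 mm by 178 mm) begins 61 mm behind the grasp point.
Start: joints at [1.209, 0.423, 1.63, -0, 1.089, -0.019], TCP at [0.21, 0.589, 0.223] pointing down, gripper open.
Joint ranges: [-3, 3], [-0.9, 2.11], [0.09, 2.58], [-1.31, 4.45], [0.11, 2.69], [-2.54, 2.54]. Speed limits (rad/s): [2.39, 2.39, 3.01, 3.14, 3.14, 3.14].

## Interface

Orientations are given as [roll, pitch, yaw] about the fixed x, y, z axes, in that order (R = Rz(yaw) Ry(pitch) Rx(roll)).
In Python, from workcell import read_state, read_camera, camera_params, finish_job, spot_in, trace, tip_of gives the robot as it stands. The module is installed in compiled form; this text tells all that it offers.
- The arm moves only by the tool step_arm, never from a script. Its argument "targets" is one flat list of numbers, 7 for each row, row after row: the turn, a rotation vector about the tool's x, y, z in degrees, then the shift along the tool's x, y, z in m, then the finger opening in m, from 0 to 0.0878. A call has 1 to 8 rows; each row shifts and turns the commanded pose from where the row before left it, along the tool's axes as they then stand; what a row does not reach is not made up. A row lasts 1/8 s, in which the tool goes at most 62.5 mm and 10.7 degrees, less where a joint would pass 70% of its speed; a pose out of reach is approached as far as the arm can. A call with a gripper value outside its range is refused whole. The fingers move at their own pace and stop on an object; "force" is the grip in N (left out, the last holds). Time passes only in rows, so rows that do not move let the fingers close. It gives the time, the measured TCP pose, the force, the opening and the grip force at its end, in the units of the state.
- read_state(): the state, without advancing time (a new reading comes with each control period).
- read_camera(name): name is "side" or "top"; returns the picture (480x640x3 uint8, red, green, blue); there is no depth.
- camera_params(name): a dict with "vfov" (degrees; the focal length in pixels is half the picture's height over the tangent of half this angle, whatever the lens; pixels are square), "cx", "cy" (the principal point, pixels), "R" (3x3) and "t" (3): a world point X has camera coordinates R X + t. Camera axes: x right, y down, z forward; pixel columns grow to the right and rows downward; lengths in m; the calibration is good to about 2 mm. A picture is of the moment at which its call begins. camera_params takes no time and is no camera call.
- finish_job(): hands the job in; it is judged then, once.
Trained networks look in the newest picture that a camera, given by its name, has taken for a name from the list of things; names that differ only in an ending like _2 or _b are one class to them, and where a whole thing is asked for, a point or a joint stands for the part that bears it (a point fixed in the world has none). Each returns a list of dicts, best first, with "conf" (0 to 1); they miss things now and then, are a little off and sometimes report something else, mostly with a low value. They report only what shows in the picture. A call takes as long as a camera call. They do not tell look-alikes from the thing itself.
- spot_in(camera, name): "bbox" ([left, top, width, height] in pixels, round what is visible of it).
- trace(camera, name): "pixels" (480x640 bool, what is visible of it) and "bbox" ([left, top, width, height] in pixels, round what is visible of it).
- tip_of(camera, name): "position" ([column, row] in pixels: a listed point, or the origin of a listed thing).
The state is a dict: "t": time; "q": joint angles; "joint_vel": joint speeds; "tau": joint torques, N m; "tcp_pos": TCP position; "eef_rot": TCP orientation; "ft_force": force on the tool from outside, world axes, zero at the start; "torque": the same for the moment, N m; "grip_width": finger opening in m; "gripper_force": force on a finger pad.
Only numpy, scipy, OpenCV 4.12 (cv2) and the standard library are available. Lean on these libraries where they do the work, as an engineer would, in place of code of your own. Each camera call takes 0.05 s, during which the arm holds its last target. There are 200 camera calls.

## Working session

There is one attempt and no reset: what is moved stays moved. The work goes in short steps, Python scripts to look and compute and a tool call to move; the robot and the scene stay as the last step left them, time stands still between calls to the robot, and variables do not carry over. Pictures are saved under pics/ and viewed, at most 10 in all, crops included, and the job is handed in when it is done.

Besides the shell and the picture viewer there is one more tool, called after ">>>" as a command line: name --argument value ..., lists and objects as JSON in quotes. step_arm: Moves the arm, as the interface text tells. Its arguments: {"type":"object","properties":{"targets":{"type":"array","items":{"type":"number"}},"force":{"type":"number"}},"required":["targets"]}

```bash
mkdir -p pics; cat > h.py <<'E'
import numpy as np, cv2
from workcell import *
from scipy.spatial.transform import Rotation as Ro
def K(c):
    p=camera_params(c); f=240/np.tan(np.radians(p['vfov'])/2)
    return f,p['cx'],p['cy'],np.array(p['R']),np.array(p['t'])
def proj(c,X):
    f,cx,cy,R,t=K(c); Y=np.atleast_2d(X)@R.T+t
    return np.c_[cx+f*Y[:,0]/Y[:,2],cy+f*Y[:,1]/Y[:,2]]
def ray(c,uv):
    f,cx,cy,R,t=K(c); d=R.T@np.array([(uv[0]-cx)/f,(uv[1]-cy)/f,1]); return -R.T@t,d/np.linalg.norm(d)
def onz(c,uv,z):
    o,d=ray(c,uv); return o+d*(z-o[2])/d[2]
E
python3 - <<'E'
from h import *
for c in('top','side'):
    im=read_camera(c); cv2.imwrite(f'pics/{c}0.png',im[:,:,::-1]); p=camera_params(c); print(c,p['vfov'],-np.array(p['R']).T@p['t'],np.round(p['R'],2).tolist())
    for n in['wagon_a','parked','cradle','loco','driver','mouse','brush_pot','oil','pliers']:
        print(n,[(np.round(d['bbox']).tolist(),round(d['conf'],2)) for d in spot_in(c,n)])
    for n in['low_end','hood_mouth','cradle','parked']:
        print(n,[(np.round(d['position'],1).tolist(),round(d['conf'],2)) for d in tip_of(c,n)])
print(read_state())
E
```

```text
top 56.64880967054268 [0.44616909 0.02397794 1.17839301] [[-0.01, -1.0, 0.02], [-1.0, 0.01, -0.08], [0.08, -0.02, -1.0]]
wagon_a [([337.0, 242.0, 25.0, 39.0], 0.92), ([434.0, 213.0, 29.0, 43.0], 0.72), ([392.0, 242.0, 22.0, 43.0], 0.63)]
parked [([193.0, 233.0, 49.0, 26.0], 0.73)]
cradle [([125.0, 208.0, 157.0, 71.0], 0.84), ([281.0, 289.0, 49.0, 41.0], 0.23)]
loco [([333.0, 159.0, 20.0, 44.0], 0.72)]
driver [([384.0, 265.0, 11.0, 77.0], 0.9), ([454.0, 300.0, 18.0, 59.0], 0.61)]
mouse [([445.0, 155.0, 34.0, 42.0], 0.63)]
brush_pot [([273.0, 158.0, 28.0, 32.0], 0.75)]
oil [([223.0, 162.0, 19.0, 23.0], 0.63)]
pliers [([282.0, 292.0, 47.0, 35.0], 0.81)]
low_end [([274.1, 255.1], 0.84)]
hood_mouth [([183.1, 240.0], 0.7)]
cradle [([207.2, 244.8], 0.65)]
parked [([211.8, 245.3], 0.96), ([401.1, 263.6], 0.59), ([274.2, 253.9], 0.35)]
side 48.483763166622865 [0.31188266 0.65681784 0.91066071] [[-0.93, -0.37, 0.02], [-0.29, 0.7, -0.66], [0.23, -0.62, -0.75]]
wagon_a [([346.0, 166.0, 45.0, 29.0], 0.97), ([364.0, 203.0, 45.0, 29.0], 0.68), ([333.0, 245.0, 56.0, 33.0], 0.6)]
parked [([268.0, 319
[... 608 characters left out ...]

parked [([285.0, 358.8], 0.65)]
{'t': 1.4, 'q': array([ 1.20903016e+00,  4.23117351e-01,  1.62989548e+00, -1.94436511e-05,
        1.08858947e+00, -1.89961867e-02]), 'joint_vel': array([-0.00075983, -0.00102222, -0.00114005, -0.0005853 ,  0.00043436,
       -0.00013687]), 'tau': array([ 7.19570180e-04, -5.44592786e+01, -2.74039114e+01,  6.44906843e-02,
        1.69703888e-02, -1.95644947e-05]), 'tcp_pos': array([0.21003511, 0.58863861, 0.222666  ]), 'eef_rot': array([-3.14158268e+00,  1.70401231e-05,  2.79883169e+00]), 'ft_force': array([-0.33492305,  0.10041595, -0.44802433]), 'torque': array([ 0.02589846, -0.00505169, -0.00517647]), 'gripper_force': 0.0, 'grip_width': 0.08794324714175827}
```

```bash
python3 - <<'E'
import cv2
a=cv2.imread('pics/top0.png')[140:370,110:490]; cv2.imwrite('pics/t1.png',cv2.resize(a,None,fx=2.1,fy=2.1,interpolation=cv2.INTER_CUBIC))
a=cv2.imread('pics/side0.png')[130:480,120:520]; cv2.imwrite('pics/s1.png',cv2.resize(a,None,fx=1.7,fy=1.7,interpolation=cv2.INTER_CUBIC))
E
```

```text
(no output)
```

View pics/t1.png

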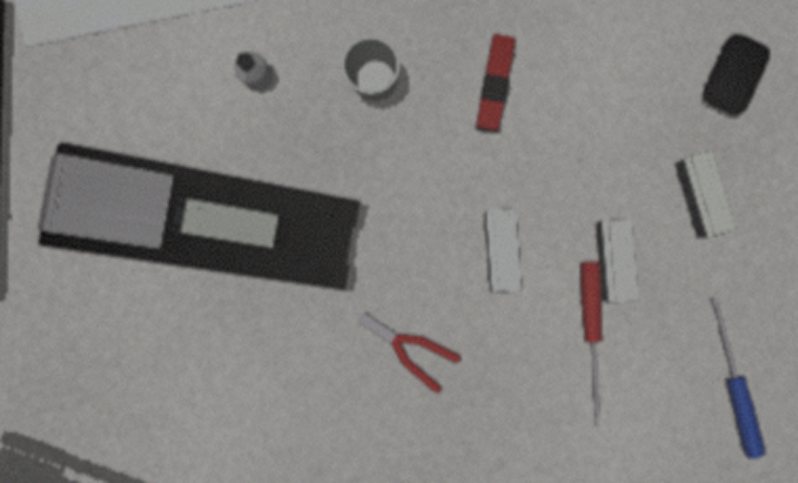

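View pics/s1.png

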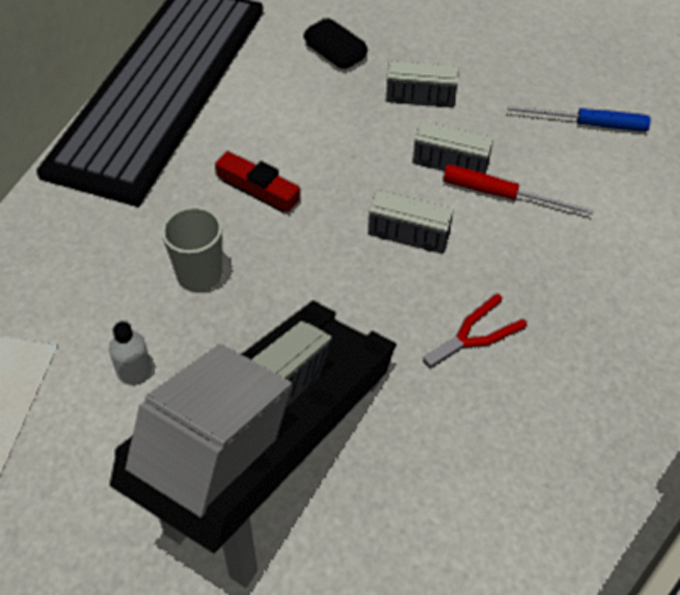

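The top view shows three wagons near original pixels (348,260), (402,263) and (447,235). The cradle spans columns 130–280, with its hood on the left (up the slope, +y). The red driver lies against the middle wagon at (392,285). The blue one at (462,330) is the look-alike.

Next I fit box models to the masks.

```bash
cat > fit.py <<'E'
from h import *
from scipy.optimize import minimize
def boxmask(c,T,R,lo,hi):
    P=np.array([[x,y,z] for x in(lo[0],hi[0]) for y in(lo[1],hi[1]) for z in(lo[2],hi[2])])@R.T+T
    m=np.zeros((480*4,640*4),np.uint8); cv2.fillConvexPoly(m,cv2.convexHull(np.round(proj(c,P)*4+1.5).astype(np.int32)),1)
    return cv2.resize(m.astype(np.float32),(640,480),interpolation=cv2.INTER_AREA)
def iou(m,M): return np.minimum(m,M).sum()/np.maximum(m,M).sum()
E
cat > w.py <<'E'
from fit import *
tr={}
for c in('top','side'):
    read_camera(c); tr[c]=trace(c,'wagon_a')[:3]
    for n in('cradle','parked','driver'):
        r=trace(c,n)
        np.save(f'{n}_{c}.npy',np.array([x['pixels'] for x in r[:2]]))
for n in range(len(tr['top'])):
    M=tr['top'][n]['pixels'].astype(np.float32); v,u=np.nonzero(M); g=onz('top',(u.mean(),v.mean()),.04)
    ps=proj('side',[g])[0]
    best=min(tr['side'],key=lambda d:np.hypot(d['bbox'][0]+d['bbox'][2]/2-ps[0],d['bbox'][1]+d['bbox'][3]/2-ps[1]))
    S=best['pixels'].astype(np.float32)
    def cost(p):
        R=Ro.from_euler('z',p[2]).as_matrix(); T=np.array([p[0]/10,p[1]/10,0])
        b=([-.05,-.018,0],[.05,.018,.05])
        return -iou(boxmask('top',T,R,*b),M)-iou(boxmask('side',T,R,*b),S)
    rr=min((minimize(cost,[g[0]*10,g[1]*10,a],method='Nelder-Mead',options=dict(initial_simplex=np.array([[g[0]*10,g[1]*10,a]]+[[g[0]*10+.2*(i==0),g[1]*10+.2*(i==1),a+.2*(i==2)] for i in range(3)]))) for a in(-.2,.2)),key=lambda r:r.fun)
    print(tr['top'][n]['bbox'],g,'pose',rr.x[:2]/10,rr.x[2],rr.fun)
for n in range(2):
    m=np.load('driver_top.npy')
    if n<len(m):
        v,u=np.nonzero(m[n]); P=np.array([onz('top',(a,b),.012) for a,b in zip(u,v)]); print('driver',u.min(),u.max(),P.min(0),P.max(0))
E
python3 w.py
python3 - <<'E'
import cv2,numpy as np
a=cv2.imread('pics/top0.png')[200:290,120:290]; a=cv2.resize(a,(765,405),interpolation=cv2.INTER_CUBIC); cv2.imwrite('pics/t2.png',a)
a=cv2.imread('pics/side0.png')[300:480,180:360]; cv2.imwrite('pics/s2.png',cv2.resize(a,(594,594),interpolation=cv2.INTER_CUBIC))
E
```

```text
[391.6, 242.9, 22.9, 41.6] [ 0.46977778 -0.19490262  0.04      ] pose [ 0.47074701 -0.19725393] 0.06593286724001945 -1.7517342567443848
[339.3, 240.5, 24.1, 37.9] [ 0.48131816 -0.05558221  0.04      ] pose [ 0.48336274 -0.05636875] 0.06873298436737978 -1.8646352291107178
driver 455 473 [ 0.22723478 -0.3757266   0.012     ] [ 0.37162474 -0.33278224  0.012     ]
driver 385 396 [ 0.27579266 -0.17962859  0.012     ] [ 0.46737391 -0.15132499  0.012     ]
```

View pics/t2.png

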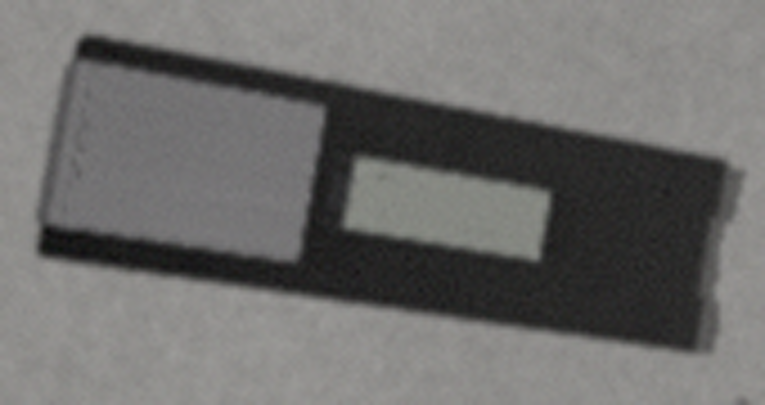

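View pics/s2.png

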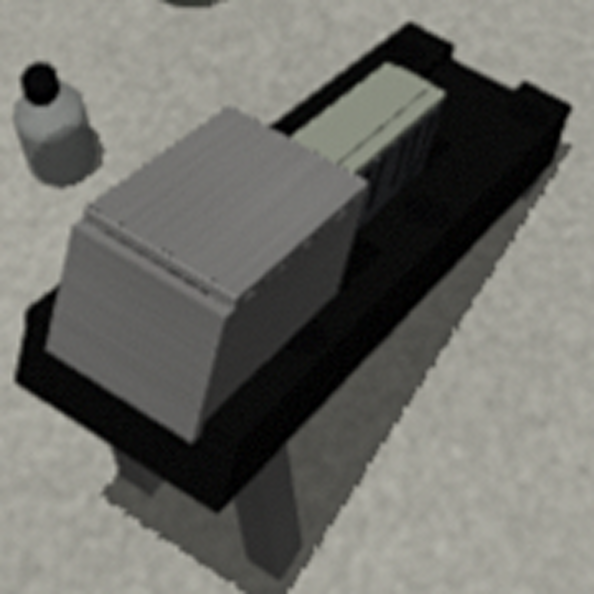

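```bash
cat > cr.py <<'E'
from fit import *
from scipy.optimize import least_squares
O=[('top',326,103,65,-38,72),('top',300,263,65,38,72),('top',725,160,-170,-55,8),('top',697,350,-170,55,8),('top',82,38,170,-55,8),('top',40,253,170,55,8),
('side',230,108,65,-38,72),('side',368,183,65,38,72),('side',90,210,170,-38,72),('side',238,303,170,38,72),('side',410,22,-170,-55,8),('side',570,107,-170,55,8),('side',452,45,-170,-23,8),('side',525,85,-170,23,8)]
def px(o):
    return np.array([(o[1]+.5)/4.5+119.5,(o[2]+.5)/4.5+199.5]) if o[0]=='top' else np.array([(o[1]+.5)/3.3+179.5,(o[2]+.5)/3.3+299.5])
def Rc(yaw,tilt): return Ro.from_euler('ZY',[yaw,-tilt]).as_matrix()
def res(p):
    R=Rc(p[3],p[4]); r=[]
    for o in O: r.append(proj(o[0],R@np.array(o[3:])/1000+p[:3])[0]-px(o))
    return np.r_[np.ravel(r),(p[4]-np.radians(28))*100]
s=least_squares(res,[.45,.25,.12,1.5,.49],loss='soft_l1')
print(s.x,np.degrees(s.x[3:]))
print(np.round(res(s.x)[:-1].reshape(-1,2),1).tolist())
p=s.x; R=Rc(p[3],p[4])
# parked: mask fit along channel + roof corners
Q=[(355,155,50,-18),(342,232,50,18),(552,188,-50,-18),(540,262,-50,18)]
def rp(q):
    r=[]
    for u,v,x,y in Q: r.append(proj('top',R@(np.array([x+q[0],y+q[1],50])/1000)+p[:3])[0]-px(('top',u,v)))
    for u,v,x,y in [(445,92,-50,18),(388,62,-50,-18)]: r.append(proj('side',R@(np.array([x+q[0],y+q[1],50])/1000)+p[:3])[0]-px(('side',u,v)))
    return np.ravel(r)
q=least_squares(rp,[-8,0]); print('parked x,y mm',q.x,np.round(q.fun,1))
np.save('cradle.npy',p)
print('low_end',R@[-.17,0,0]+p[:3],'axes',R.round(3).tolist())
E
python3 cr.py
cat >> w.py <<'E'
E
sed -i "s/read_camera(c); tr\[c\]=trace(c,'wagon_a')\[:3\]/read_camera(c); tr[c]=trace(c,'wagon_a')+trace(c,'wagon_b'); print([ (d['bbox'],d['conf']) for d in tr[c]])/; s/^for n in range(2)/for n in range(0)/" w.py; python3 w.py
```

```text
[0.51654012 0.27796659 0.12417142 1.4093011  0.48979764] [80.74700507 28.06333769]
[[-0.0, 0.8], [-0.4, 0.1], [0.2, -0.4], [-0.5, 0.4], [0.6, -0.6], [0.6, 1.6], [-0.2, -0.4], [0.6, 0.3], [-1.8, 0.2], [-0.0, -0.3], [-0.8, 0.3], [0.6, -0.0], [0.6, 0.5], [-0.6, -0.9]]
parked x,y mm [-8.77083508  0.08687293] [ 0.6  0.4  0.7 -0.7 -0.3  0.6 -0.2 -0.6  0.3  0.7 -0.5  0.4]
low_end [0.49241894 0.12990579 0.04419537] axes [[0.142, -0.987, -0.076], [0.871, 0.161, -0.464], [0.47, 0.0, 0.882]]
[([337.7, 240.2, 21.6, 42.0], 0.91), ([431.6, 211.5, 31.3, 44.3], 0.8), ([337.7, 240.2, 21.6, 42.0], 0.91), ([431.6, 211.5, 31.3, 44.3], 0.8)]
[([361.9, 204.7, 45.0, 24.5], 0.84), ([296.9, 141.2, 37.9, 27.2], 0.74), ([332.8, 244.1, 57.7, 37.9], 0.72), ([346.8, 167.3, 41.2, 26.8], 0.65), ([361.9, 204.7, 45.0, 24.5], 0.84), ([296.9, 141.2, 37.9, 27.2], 0.74), ([332.8, 244.1, 57.7, 37.9], 0.72), ([346.8, 167.3, 41.2, 26.8], 0.65)]
[337.7, 240.2, 21.6, 42.0] [ 0.48194039 -0.05508673  0.04      ] pose [ 0.48388705 -0.05602114] 0.05353678597828808 -1.8832271099090576
[431.6, 211.5, 31.3, 44.3] [ 0.54828091 -0.30507475  0.04      ] pose [ 0.55106308 -0.30855253] 0.2588680882892931 -1.8675687313079834
[337.7, 240.2, 21.6, 42.0] [ 0.48194039 -0.05508673  0.04      ] pose [ 0.48388705 -0.05602114] 0.05353678597828808 -1.8832271099090576
[431.6, 211.5, 31.3, 44.3] [ 0.54828091 -0.30507475  0.04      ] pose [ 0.55106308 -0.30855253] 0.2588680882892931 -1.8675687313079834
```

>>> step_arm --targets '[0,0,10.46,0,0,0,0.0878,0,0,10.46,0,0,0,0.0878,0,0,10.46,0,0,0,0.0878,0,0,10.46,0,0,0,0.0878,0,0,10.46,0,0,0,0.0878,0,0,10.46,0,0,0,0.0878,0,0,10.46,0,0,0,0.0878,0,0,10.46,0,0,0,0.0878]'

```text
t: 3.5
tcp_pos: [0.21, 0.5886, 0.2227]
eef_rot: [-3.142, 0.0, 1.332]
ft_force: [-0.0, 0.5, 0.1]
grip_width: 0.0878
gripper_force: 0.0
```

>>> step_arm --targets '[0,0,10.46,0,0,0,0.0878,0,0,10.46,0,0,0,0.0878,0,0,10.46,0,0,0,0.0878,0,0,10.46,0,0,0,0.0878,0,0,10.46,0,0,0,0.0878,0,0,10.46,0,0,0,0.0878,0,0,10.46,0,0,0,0.0878,0,0,0,0.0195,0.055,0,0.0878]'

```text
t: 4.5
tcp_pos: [0.2674, 0.5212, 0.2164]
eef_rot: [-3.103, 0.049, 0.122]
ft_force: [0.6, -0.7, 0.1]
grip_width: 0.0879
gripper_force: 0.0
```

>>> step_arm --targets '[0,0,0,0.0195,0.055,0,0.0878,0,0,0,0.0195,0.055,0,0.0878,0,0,0,0.0195,0.055,0,0.0878,0,0,0,0.0195,0.055,0,0.0878,0,0,0,0.0195,0.055,0,0.0878,0,0,0,0.0195,0.055,0,0.0878,0,0,0,0.0195,0.055,0,0.0878,0,0,0,0.0195,0.055,0,0.0878]'

```text
t: 5.5
tcp_pos: [0.4743, 0.1011, 0.1929]
eef_rot: [-3.105, 0.049, 0.122]
ft_force: [-0.2, 0.4, -0.0]
grip_width: 0.0878
gripper_force: 0.0
```

>>> step_arm --targets '[0,0,0,0.0195,0.055,0,0.0878,0,0,0,0.0195,0.055,0,0.0878,0,0,0,0.0195,0.055,0.0,0.0878,0,0,0,0,0,0.03,0.0878,0,0,0,0,0,0.03,0.0878,0,0,0,0,0,0.03,0.0878,0,0,0,0,0,0,0.0878]'

```text
t: 6.38
tcp_pos: [0.5446, -0.0509, 0.0921]
eef_rot: [-3.104, 0.054, 0.122]
ft_force: [0.5, 0.4, -0.0]
grip_width: 0.0875
gripper_force: 0.0
```

The last joint reached its range limit at the old location, so the tool ended up slightly tilted. I'll correct that here.

```bash
cat > plan.py <<'E'
from h import *
import sys
def plan(pos,R):
    s=read_state(); R0=Ro.from_euler('xyz',s['eef_rot'])
    rv=(R0.inv()*Ro.from_matrix(R)).as_rotvec(degrees=True)
    print('now',np.round(s['tcp_pos'],4),'q',np.round(s['q'],2),'turn',np.round(rv,2),'shift in new frame',np.round(R.T@(np.array(pos)-s['tcp_pos']),4))
def down(yaw): return Ro.from_euler('xyz',[np.pi,0,yaw]).as_matrix()
E
python3 -c "
from plan import *
plan([.4837,-.056,.016],down(.06))"
```

```text
now [ 0.5446 -0.0509  0.0921] q [-0.13  0.52  1.84  0.03  0.84  1.3 ] turn [-2.06  3.15  3.48] shift in new frame [-0.0611  0.0015  0.0761]
```

>>> step_arm --targets '[-2.06,3.15,3.48,0,0,0,0.0878,0,0,0,-0.03,0,0,0.0878,0,0,0,-0.031,0.0015,0,0.0878,0,0,0,0,0,0.0,0.0878]'

```text
t: 6.88
tcp_pos: [0.4845, -0.0563, 0.0948]
eef_rot: [3.141, -0.004, 0.06]
ft_force: [-0.0, 0.2, 0.7]
grip_width: 0.0876
gripper_force: 0.0
```

```bash
python3 -c "
from plan import *
plan([.4837,-.056,.016],down(.06))"
```

```text
now [ 0.4845 -0.0563  0.0948] q [-0.14  0.43  2.01  0.    0.7   1.37] turn [ 0.05 -0.26 -0.02] shift in new frame [-0.0008 -0.0003  0.0788]
```

>>> step_arm --targets '[0,-0.26,0,0,0,0.03,0.0878,0,0,0,0,0,0.03,0.0878,0,0,0,0,0,0.0188,0.0878,0,0,0,0,0,0,0.0878,0,0,0,0,0,0,0.02,0,0,0,0,0,0,0.02,0,0,0,0,0,0,0.02,0,0,0,0,0,0,0.02]' --force 20

```text
t: 7.88
tcp_pos: [0.4859, -0.0563, 0.0153]
eef_rot: [3.141, -0.001, 0.06]
ft_force: [0.7, 0.0, 0.1]
grip_width: 0.0516
gripper_force: 0.0
```

>>> step_arm --targets '[0,0,0,0,0,0,0.02,0,0,0,0,0,-0.01,0.02,0,0,0,0,0,-0.01,0.02,0,0,0,0,0,0,0.02,0,0,0,0,0,0,0.02,0,0,0,0,0,0,0.02]'

```text
t: 8.62
tcp_pos: [0.4855, -0.0562, 0.0347]
eef_rot: [3.141, 0.001, 0.06]
ft_force: [-0.3, 0.2, -1.6]
grip_width: 0.0361
gripper_force: 20.0
```

```bash
python3 -c "
from plan import *
s=read_state();print(s['t'],s['ft_force'],s['torque'],s['tau'],s['grip_width'])
im=read_camera('side');cv2.imwrite('pics/s3.png',cv2.resize(im[130:330,220:480,::-1],None,fx=2.5,fy=2.5))
print(read_state()['ft_force'])"
```

```text
8.625 [-0.2547957   0.17972085 -1.59506052] [-0.04104121  0.1263061  -0.06374318] [ 7.29628355e-04 -4.87272334e+01 -1.40884182e+01  1.37261147e-02
 -6.89482922e-02  5.08034225e-05] 0.03612452307936436
[ 0.3803705  -0.53788515 -0.97225437]
```

A weighs about 1.3 N, so it's a light one. I'll set it back and weigh C.

>>> step_arm --targets '[0,0,0,0,0,0.01,0.02,0,0,0,0,0,0.0095,0.02,0,0,0,0,0,0,0.02,0,0,0,0,0,0,0.0878,0,0,0,0,0,0,0.0878,0,0,0,0,0,0,0.0878,0,0,0,0,0,-0.03,0.0878,0,0,0,0,0,-0.06,0.0878]'

```text
t: 9.68
tcp_pos: [0.4839, -0.056, 0.1046]
eef_rot: [-3.141, 0.005, 0.06]
ft_force: [1.4, -0.3, -0.1]
grip_width: 0.0825
gripper_force: 0.0
```

```bash
python3 -c "
from plan import *
plan([.551,-.3085,.016],down(.259))"
```

```text
now [ 0.4839 -0.056   0.1046] q [-0.14  0.41  2.01 -0.    0.73  1.37] turn [ -0.04   0.3  -11.4 ] shift in new frame [2.000e-04 2.613e-01 8.860e-02]
```

>>> step_arm --targets '[0,0.15,-5.7,0,0,0,0.0878,0,0.15,-5.7,0,0,0,0.0878,0,0,0,0,0.0522,0,0.0878,0,0,0,0,0.0522,0,0.0878,0,0,0,0,0.0522,0,0.0878,0,0,0,0,0.0522,0,0.0878,0,0,0,0,0.0522,0,0.0878,0,0,0,0,0,0,0.0878]'

```text
t: 10.68
tcp_pos: [0.5533, -0.3119, 0.1058]
eef_rot: [3.139, -0.006, 0.256]
ft_force: [-0.4, 1.2, 0.6]
grip_width: 0.0877
gripper_force: 0.0
```

```bash
python3 -c "
from plan import *
plan([.551,-.3085,.016],down(.259))"
```

```text
now [ 0.5533 -0.3119  0.1058] q [-0.53  0.58  1.68  0.    0.87  0.78] turn [ 0.18 -0.36 -0.19] shift in new frame [-0.0013 -0.0038  0.0898]
```

>>> step_arm --targets '[0,0,0,0,0,0.03,0.0878,0,0,0,0,0,0.03,0.0878,0,0,0,0,0,0.028,0.0878,0,0,0,0,0,0,0.02,0,0,0,0,0,0,0.02,0,0,0,0,0,0,0.02,0,0,0,0,0,0,0.02,0,0,0,0,0,0,0.02]'

```text
t: 11.68
tcp_pos: [0.5532, -0.3086, 0.0183]
eef_rot: [3.14, -0.006, 0.259]
ft_force: [0.4, -0.7, -0.3]
grip_width: 0.0411
gripper_force: 0.0
```

>>> step_arm --targets '[0,0,0,0,0,0,0.02,0,0,0,0,0,-0.01,0.02,0,0,0,0,0,-0.01,0.02,0,0,0,0,0,0,0.02,0,0,0,0,0,0,0.02,0,0,0,0,0,0,0.02]'

```text
t: 12.42
tcp_pos: [0.5526, -0.3083, 0.0374]
eef_rot: [3.141, -0.005, 0.259]
ft_force: [0.1, 0.4, -2.2]
grip_width: 0.0359
gripper_force: 20.0
```

```bash
python3 -c "
from plan import *
print(read_state()['ft_force'])
f=[]
for i in range(2): read_camera('side'); f.append(read_state()['ft_force'])
print(f)"
```

```text
[ 0.13523999  0.37728868 -2.15677812]
[array([ 0.18999569,  0.27367782, -1.96390324]), array([ 0.98433409,  0.0920875 , -1.91863496])]
```

```bash
python3 -c "
from plan import *
f=[]
for i in range(8): read_camera('side'); f.append(read_state()['ft_force'][2])
print(np.round(f,2),np.mean(f),read_state()['tau'])"
```

```text
[-1.29 -1.43 -1.43 -1.1  -0.85 -0.77 -0.56 -2.17] -1.1995639660568889 [ 1.68453130e-04 -6.15093040e+01 -1.98291117e+01  4.85204486e-02
 -5.57254942e-02 -1.81843319e-05]
```

C averages about 1.3 N, so it's light too, which leaves B, the middle wagon, as the heavy one. I'll set C back.

>>> step_arm --targets '[0,0,0,0,0,0.01,0.02,0,0,0,0,0,0.0095,0.02,0,0,0,0,0,0,0.02,0,0,0,0,0,0,0.0878,0,0,0,0,0,0,0.0878,0,0,0,0,0,0,0.0878,0,0,0,0,0,-0.03,0.0878,0,0,0,0,0,-0.06,0.0878]'

```text
t: 13.92
tcp_pos: [0.5508, -0.3075, 0.1068]
eef_rot: [-3.139, -0.001, 0.259]
ft_force: [0.6, 0.6, 0.4]
grip_width: 0.0828
gripper_force: 0.0
```

```bash
python3 - <<'E'
from plan import *
plan([.471,-.197,.1],down(.066))
im=read_camera('top').copy()
b=np.round(trace('top','driver')[0]['bbox']),
print(b)
T=np.array([.471,-.197,0]);R=Ro.from_euler('z',.066).as_matrix()
a=cv2.resize(im[225:355,340:490,::-1],None,fx=4.5,fy=4.5,interpolation=cv2.INTER_CUBIC)
def dr(X,c):
    p=np.round((proj('top',X@R.T+T)-[340,225]+.5)*4.5).astype(np.int32); cv2.polylines(a,[p],True,c,1)
rect=lambda x0,x1,y0,y1,z:np.array([[x0,y0,z],[x1,y0,z],[x1,y1,z],[x0,y1,z]])
dr(rect(-.05,.05,-.018,.018,.05),(0,255,0)); dr(rect(-.05,.05,-.018,.018,0),(255,255,0))
dr(rect(-.01,.01,.022,.036,.02),(0,0,255));dr(rect(-.01,.01,-.036,-.022,.02),(0,0,255))
cv2.imwrite('pics/b.png',a)
E
```

```text
now [ 0.5508 -0.3075  0.1068] q [-0.53  0.58  1.69  0.    0.88  0.78] turn [-0.15 -0.05 11.06] shift in new frame [-0.0723 -0.1155  0.0068]
(array([385., 264.,  11.,  59.]),)
```

View pics/b.png

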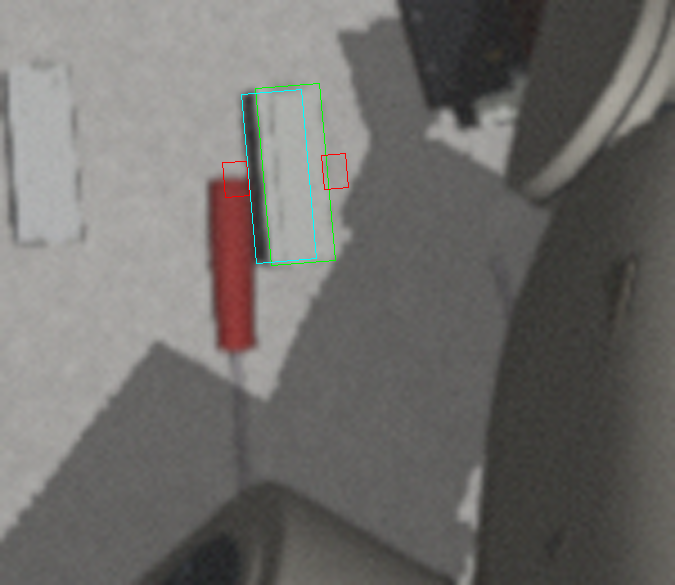

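The top view shows B's roof at crop pixels (255–332, 85–262), matching my model. The driver handle's end at row 180 overlaps the left finger's spot at mid length. I'll grip 18 mm forward of the middle, slide the wagon 40 mm forward clear of the driver, and regrip at mid length.

>>> step_arm --targets '[0,0,5.5,0,0,0,0.0878,0,0,5.5,0,0,0,0.0878,0,0,0,-0.0181,-0.0385,0,0.0878,0,0,0,-0.0181,-0.0385,0,0.0878,0,0,0,-0.0181,-0.0385,0,0.0878,0,0,0,0,0,0,0.0878,0,0,0,0,0,0,0.0878]'

```text
t: 14.9
tcp_pos: [0.4915, -0.1974, 0.1081]
eef_rot: [3.14, -0.006, 0.067]
ft_force: [0.5, 0.1, 0.5]
grip_width: 0.0877
gripper_force: 0.0
```

```bash
python3 -c "
from plan import *
plan([.489,-.196,.016],down(.066))"
```

```text
now [ 0.4915 -0.1974  0.1081] q [-0.41  0.45  1.92  0.    0.77  1.1 ] turn [ 0.06 -0.36  0.08] shift in new frame [-0.0024 -0.0016  0.0921]
```

>>> step_arm --targets '[0,0,0,0,-0.0015,0.03,0.0878,0,0,0,0,0,0.03,0.0878,0,0,0,0,0,0.03,0.0878,0,0,0,0,0,0,0.02,0,0,0,0,0,0,0.02,0,0,0,0,0,0,0.02,0,0,0,0,0,0,0.02,0,0,0,0,0,0,0.02]'

```text
t: 15.9
tcp_pos: [0.4913, -0.1955, 0.0185]
eef_rot: [3.141, -0.006, 0.067]
ft_force: [1.0, -0.1, -0.5]
grip_width: 0.0411
gripper_force: 0.0
```

>>> step_arm --targets '[0,0,0,0,0,0,0.02,0,0,0,0,0,0,0.02,0,0,0,0.01,0,-0.0005,0.02,0,0,0,0.01,0,0,0.02,0,0,0,0.01,0,0,0.02,0,0,0,0.01,0,0,0.02,0,0,0,0,0,0,0.02]'

```text
t: 16.77
tcp_pos: [0.5323, -0.1927, 0.0184]
eef_rot: [3.141, -0.007, 0.068]
ft_force: [1.1, -0.3, -1.7]
grip_width: 0.036
gripper_force: 20.0
```

>>> step_arm --targets '[0,0,0,0,0,0,0.06,0,0,0,0,0,0,0.06,0,0,0,-0.0105,0,0,0.06,0,0,0,-0.01,0,0,0.06,0,0,0,0,0,0,0.02,0,0,0,0,0,0,0.02,0,0,0,0,0,0,0.02,0,0,0,0,0,0,0.02]' --force 30

```text
t: 17.77
tcp_pos: [0.5107, -0.1942, 0.0186]
eef_rot: [3.141, -0.005, 0.067]
ft_force: [0.2, -2.0, 1.5]
grip_width: 0.0357
gripper_force: 30.0
```

>>> step_arm --targets '[0,0,0,0,0,-0.01,0.02,0,0,0,0,0,-0.01,0.02,0,0,0,0,0,-0.04,0.02,0,0,0,0,0,-0.05,0.02,0,0,0,0,0,-0.05,0.02,0,0,0,0,0,0,0.02,0,0,0,0,0,0,0.02]'

```text
t: 18.65
tcp_pos: [0.5089, -0.1938, 0.1783]
eef_rot: [3.142, -0.005, 0.067]
ft_force: [0.1, 0.4, -4.2]
grip_width: 0.0359
gripper_force: 30.0
```

```bash
python3 - <<'E'
from plan import *
f=[]
for i in range(4): im=read_camera('side'); f.append(read_state()['ft_force'][2])
print(f)
cv2.imwrite('pics/g.png',cv2.resize(im[0:340,180:580,::-1],None,fx=1.75,fy=1.75))
p=np.load('cradle.npy'); R=Ro.from_euler('ZY',[p[3],-p[4]]).as_matrix()
Rt=R@np.diag([1,-1,-1])
def goal(x,z): return R@[x,0,z]+p[:3]
plan(goal(-.113,.15),Rt)
E
```

```text
[np.float64(-3.9038615024147125), np.float64(-4.200388062317697), np.float64(-3.6833572975806135), np.float64(-3.4261809746660923)]
now [ 0.5086 -0.1937  0.1769] q [-0.39  0.37  1.85  0.    0.93  1.12] turn [ 18.85  23.54 -75.24] shift in new frame [ 0.2741 -0.068   0.1161]
```

View pics/g.png

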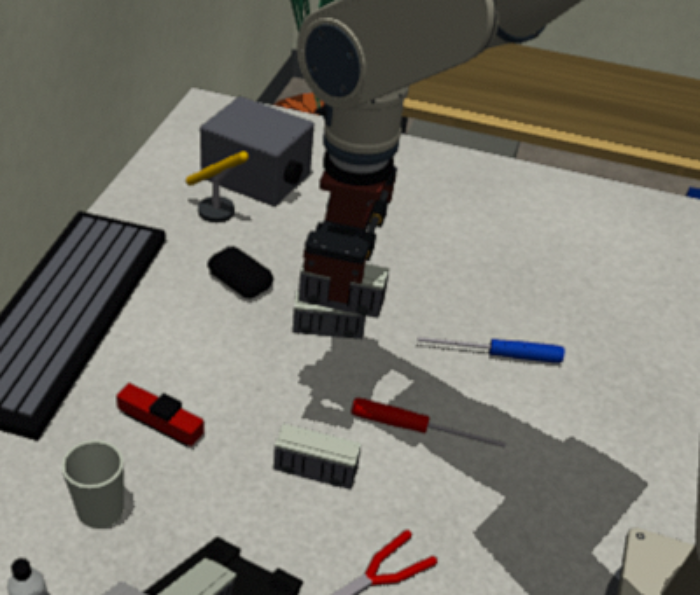

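B reads about 3.8 N and hangs level in the picture, so it's the heavy one. Now I turn it to the cradle's lean.

>>> step_arm --targets '[2.356,2.943,-9.405,0,0,0,0.02,2.356,2.943,-9.405,0,0,0,0.02,2.356,2.943,-9.405,0,0,0,0.02,2.356,2.943,-9.405,0,0,0,0.02,2.356,2.943,-9.405,0,0,0,0.02,2.356,2.943,-9.405,0,0,0,0.02,2.356,2.943,-9.405,0,0,0,0.02,2.356,2.943,-9.405,0,0,0,0.02]'

```text
t: 19.85
tcp_pos: [0.509, -0.1942, 0.1773]
eef_rot: [3.138, -0.491, 1.416]
ft_force: [0.3, 0.4, -4.1]
grip_width: 0.0361
gripper_force: 30.0
```

>>> step_arm --targets '[0,0,0,0.0457,-0.0113,0.0193,0.02,0,0,0,0.0457,-0.0113,0.0193,0.02,0,0,0,0.0457,-0.0113,0.0193,0.02,0,0,0,0.0457,-0.0113,0.0193,0.02,0,0,0,0.0457,-0.0113,0.0193,0.02,0,0,0,0.0457,-0.0113,0.0193,0.02,0,0,0,0,0,0,0.02,0,0,0,0,0,0,0.02]'

```text
t: 20.85
tcp_pos: [0.49, 0.1094, 0.2042]
eef_rot: [3.139, -0.488, 1.412]
ft_force: [-0.0, -0.6, -3.3]
grip_width: 0.036
gripper_force: 30.0
```

```bash
cat >> plan.py <<'E'
p=np.load('cradle.npy'); Rc=Ro.from_euler('ZY',[p[3],-p[4]]).as_matrix(); Rt=Rc@np.diag([1,-1,-1])
def goal(x,z): return Rc@[x,0,z]+p[:3]
def loc(): s=read_state(); print('cradle frame tcp',np.round(Rc.T@(s['tcp_pos']-p[:3]),4),'f',np.round(Rc.T@s['ft_force'],2))
E
python3 -c "
from plan import *
loc(); plan(goal(-.113,.06),Rt)"
```

```text
cradle frame tcp [-0.113  -0.0009  0.1509] f [-2.04 -0.09 -2.63]
now [0.49   0.1094 0.2042] q [-0.1   0.27  2.01  0.63  0.92 -0.34] turn [0.09 0.08 0.11] shift in new frame [-0.     -0.0009  0.0909]
```

>>> step_arm --targets '[0,0,0,0,-0.0009,0.03,0.02,0,0,0,0,0,0.03,0.02,0,0,0,0,0,0.03,0.02,0,0,0,0,0,0.02,0.02,0,0,0,0,0,0,0.02,0,0,0,0,0,0,0.02]'

```text
t: 21.6
tcp_pos: [0.4985, 0.1601, 0.1083]
eef_rot: [3.137, -0.489, 1.411]
ft_force: [0.2, -0.0, -4.8]
grip_width: 0.0358
gripper_force: 30.0
```

```bash
python3 -c "
from plan import *
loc()
a=read_camera('side'); b=read_camera('top')
a=cv2.resize(a[290:410,240:390,::-1],(500,400),interpolation=cv2.INTER_CUBIC)
b=cv2.resize(b[210:290,180:300,::-1],(300,200),interpolation=cv2.INTER_CUBIC)
o=np.zeros((400,800,3),np.uint8);o[:,:500]=a;o[:200,500:]=b;cv2.imwrite('pics/l.png',o);loc()"
```

```text
cradle frame tcp [-0.1127 -0.0012  0.0421] f [-2.27 -0.23 -4.28]
cradle frame tcp [-0.1125 -0.0014  0.0424] f [-0.71  0.49 -3.16]
```

View pics/l.png

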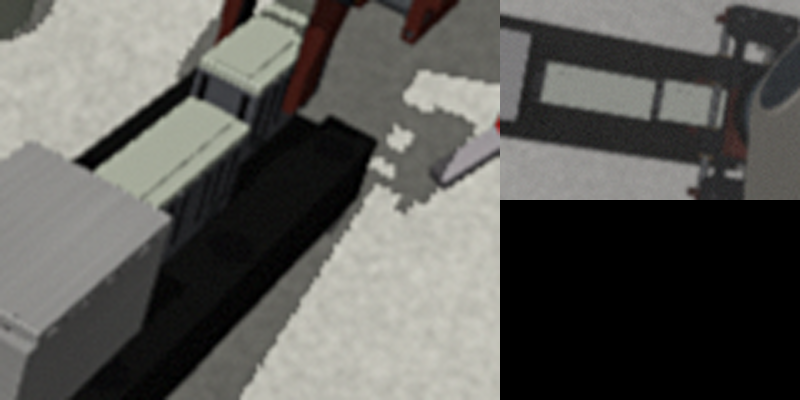

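In the top view the carried wagon sits in line with the parked one, with a gap of about 4 mm (crop column 657). The side view agrees, so I lower it.

>>> step_arm --targets '[0,0,0,0,-0.0013,0.01,0.02,0,0,0,0,0,0.01,0.02,0,0,0,0,0,0.002,0.02,0,0,0,0,0,0,0.02,0,0,0,0,0,0,0.02]'

```text
t: 22.32
tcp_pos: [0.4984, 0.1706, 0.089]
eef_rot: [3.137, -0.489, 1.412]
ft_force: [-5.2, -11.1, 13.4]
grip_width: 0.0362
gripper_force: 30.0
```

>>> step_arm --targets '[0,0,0,0,0,0.001,0.02,0,0,0,0,0,0,0.02,0,0,0,0,0,0,0.02]'

```text
t: 22.7
tcp_pos: [0.4984, 0.1707, 0.089]
eef_rot: [3.137, -0.49, 1.412]
ft_force: [-10.5, -18.4, 26.7]
grip_width: 0.0359
gripper_force: 30.0
```

```bash
python3 -c "
from plan import *
loc(); read_camera('side'); loc(); read_camera('side'); loc()"
```

```text
cradle frame tcp [-0.1126  0.0006  0.0201] f [-4.99  7.39 32.94]
cradle frame tcp [-0.1125  0.0006  0.0201] f [-5.52  6.57 33.01]
cradle frame tcp [-0.1125  0.0006  0.0201] f [-5.85  6.45 32.82]
```

>>> step_arm --targets '[0,0,0,0,0,-0.001,0.02,0,0,0,0,0,-0.0005,0.02,0,0,0,0,0,0,0.055,0,0,0,0,0,0,0.055,0,0,0,0,0,0,0.055,0,0,0,0,0,0,0.055]'

```text
t: 23.55
tcp_pos: [0.4984, 0.1709, 0.0888]
eef_rot: [3.138, -0.489, 1.411]
ft_force: [-0.2, -1.0, -0.6]
grip_width: 0.0551
gripper_force: 0.0
```

>>> step_arm --targets '[0,0,0,0,0,-0.03,0.055,0,0,0,0,0,-0.04,0.02,0,0,0,-0.04,0,0,0.0,0,0,0,-0.05,0,0,0.0,0,0,0,0,0,0,0.0,0,0,0,0,0,0,0.0]'

```text
t: 24.3
tcp_pos: [0.4804, 0.0601, 0.1085]
eef_rot: [3.139, -0.49, 1.41]
ft_force: [0.5, -0.1, 0.8]
grip_width: 0.0086
gripper_force: 0.0
```

```bash
python3 -c "
from plan import *
loc(); plan(goal(-.195,.028),Rt)
a=read_camera('side'); b=read_camera('top')
a=cv2.resize(a[290:410,240:390,::-1],(500,400),interpolation=cv2.INTER_CUBIC)
b=cv2.resize(b[210:290,180:300,::-1],(300,200),interpolation=cv2.INTER_CUBIC)
o=np.zeros((400,800,3),np.uint8);o[:,:500]=a;o[:200,500:]=b;cv2.imwrite('pics/l2.png',o);loc()"
```

```text
cradle frame tcp [-0.2023  0.0006  0.0901] f [ 0.42 -0.55  0.71]
now [0.4804 0.0601 0.1085] q [-0.21  0.45  2.07  0.72  0.79 -0.61] turn [0.16 0.01 0.03] shift in new frame [0.0073 0.0006 0.0621]
cradle frame tcp [-0.2016  0.0006  0.09  ] f [0.68 0.44 0.68]
```

View pics/l2.png

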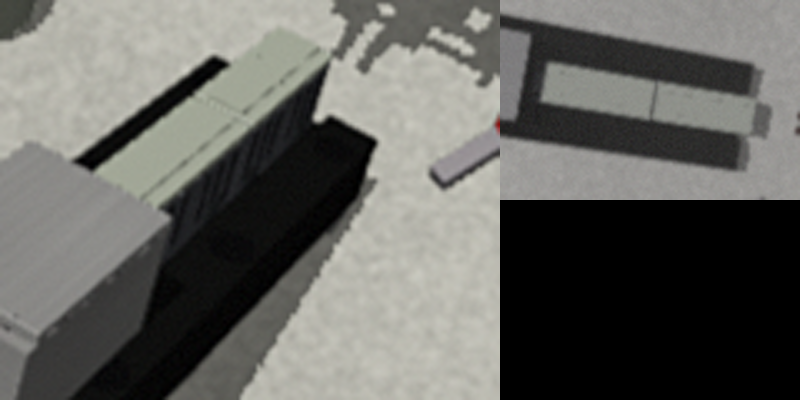

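Both wagons lie flat and in line in the channel, with a narrow seam at crop pixel (654,100). Next I push from below with the fingers shut, tips leading slightly.

>>> step_arm --targets '[0,3,0,0,0,0,0,0,0,0,0.003,0,0.03,0,0,0,0,0,0,0.042,0,0,0,0,0,0,0,0,0,0,0,0.01,0,0,0,0,0,0,0.006,0,0,0,0,0,0,0,0,0,0]'

```text
t: 25.28
tcp_pos: [0.4898, 0.1127, 0.0578]
eef_rot: [3.135, -0.542, 1.413]
ft_force: [0.1, 0.4, 0.8]
grip_width: 0.0001
gripper_force: 0.0
```

```bash
python3 -c "
from plan import *
loc()"
```

```text
cradle frame tcp [-0.179  -0.0002  0.0202] f [ 0.73 -0.03  0.54]
```

>>> step_arm --targets '[0,0,0,0.003,0,0.00015,0,0,0,0,0.004,0,0.0002,0,0,0,0,0.004,0,0.0002,0,0,0,0,0.004,0,0.0002,0,0,0,0,0.005,0,0.00025,0,0,0,0,0.005,0,0.00025,0,0,0,0,0.005,0,0.00025,0,0,0,0,0.005,0,0.00025,0]'

```text
t: 26.28
tcp_pos: [0.4941, 0.1416, 0.0725]
eef_rot: [3.136, -0.539, 1.411]
ft_force: [-2.3, -10.5, -0.2]
grip_width: 0.0004
gripper_force: 4.9
```

```bash
python3 -c "
from plan import *
loc()"
```

```text
cradle frame tcp [-0.1463  0.0002  0.0194] f [-9.59  0.58  4.88]
```

>>> step_arm --targets '[0,0,0,0.005,0,0.00025,0,0,0,0,0.005,0,0.00025,0,0,0,0,0.005,0,0.00025,0,0,0,0,0.005,0,0.00025,0,0,0,0,0.005,0,0.00025,0,0,0,0,0.005,0,0.00025,0,0,0,0,0.004,0,0.0002,0]'

```text
t: 27.15
tcp_pos: [0.4986, 0.1713, 0.0885]
eef_rot: [3.137, -0.539, 1.411]
ft_force: [-2.0, -10.4, -0.3]
grip_width: 0.0005
gripper_force: 4.8
```

```bash
python3 -c "
from plan import *
loc()"
```

```text
cradle frame tcp [-0.1122  0.0006  0.0194] f [-9.46  0.34  4.67]
```

Steady push of about 9.5 N. From here I go in small steps and watch for the stop.

>>> step_arm --targets '[0,0,0,0.002,0,0.0001,0,0,0,0,0.002,0,0.0001,0,0,0,0,0.002,0,0.0001,0,0,0,0,0.002,0,0.0001,0,0,0,0,0.002,0,0.0001,0,0,0,0,0.002,0,0.0001,0]'

```text
t: 27.9
tcp_pos: [0.5002, 0.1816, 0.094]
eef_rot: [3.137, -0.539, 1.411]
ft_force: [-1.5, -11.6, 0.6]
grip_width: 0.0005
gripper_force: 5.3
```

>>> step_arm --targets '[0,0,0,0.0015,0,0.0001,0,0,0,0,0.0015,0,0.0001,0,0,0,0,0.0015,0,0.0001,0,0,0,0,0.0015,0,0.0001,0]'

```text
t: 28.4
tcp_pos: [0.5009, 0.1865, 0.0966]
eef_rot: [3.137, -0.538, 1.411]
ft_force: [-3.3, -13.8, 0.1]
grip_width: 0.0005
gripper_force: 6.2
```

>>> step_arm --targets '[0,0,0,0.0015,0,0.0001,0,0,0,0,0.0015,0,0.0001,0,0,0,0,0.0015,0,0.0001,0]'

```text
t: 28.78
tcp_pos: [0.5013, 0.1885, 0.0977]
eef_rot: [3.136, -0.534, 1.411]
ft_force: [-7.1, -31.6, 1.0]
grip_width: 0.0007
gripper_force: 14.3
```

The force jumped to about 32 N at the stop. I ease off, hold briefly while still loaded, then check.

>>> step_arm --targets '[0,0,0,-0.0007,0,0,0,0,0,0,0,0,0,0,0,0,0,0,0,0,0]'

```text
t: 29.15
tcp_pos: [0.5013, 0.1884, 0.0976]
eef_rot: [3.136, -0.536, 1.411]
ft_force: [-4.2, -23.6, 0.7]
grip_width: 0.0006
gripper_force: 10.3
```

```bash
python3 -c "
from plan import *
loc()
a=read_camera('side'); b=read_camera('top'); loc()
a=cv2.resize(a[290:410,240:390,::-1],(500,400),interpolation=cv2.INTER_CUBIC)
b=cv2.resize(b[210:290,180:300,::-1],(300,200),interpolation=cv2.INTER_CUBIC)
o=np.zeros((400,800,3),np.uint8);o[:,:500]=a;o[:200,500:]=b;cv2.imwrite('pics/l3.png',o)"
```

```text
cradle frame tcp [-0.0926  0.0007  0.0193] f [-20.81   0.33  11.84]
cradle frame tcp [-0.0926  0.0007  0.0193] f [-20.34   0.39  11.75]
```

View pics/l3.png

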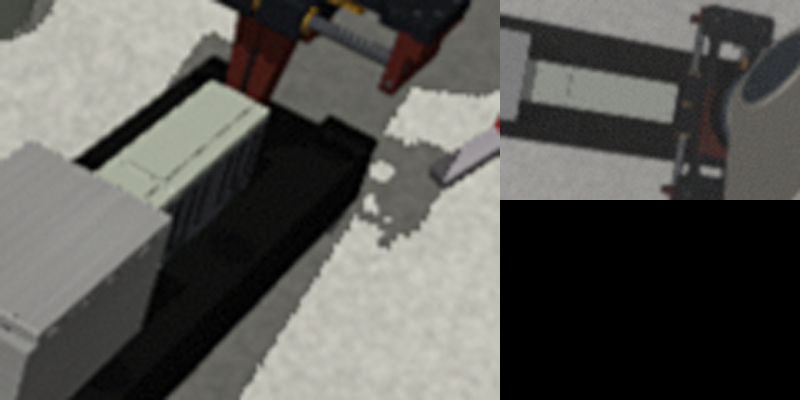

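Both wagons are end to end, with the seam at crop pixel (135,165) and the parked wagon under the hood. A steady 20 N holds at the stop, so I back off gently.

>>> step_arm --targets '[0,0,0,-0.001,0,0,0,0,0,0,-0.002,0,0,0,0,0,0,-0.01,0,0,0,0,0,0,-0.03,0,0,0,0,0,0,-0.02,0,-0.04,0,0,0,0,0,0,-0.05,0,0,0,0,0,0,0,0,0,0,0,0,0,0,0]'

```text
t: 30.25
tcp_pos: [0.4853, 0.0929, 0.1434]
eef_rot: [3.138, -0.542, 1.411]
ft_force: [-0.9, 1.1, -0.3]
grip_width: 0.0002
gripper_force: 0.0
```

```bash
python3 -c "
from plan import *
loc()
a=read_camera('side'); b=read_camera('top')
a=cv2.resize(a[150:450,220:420,::-1],(400,600),interpolation=cv2.INTER_CUBIC)
b=cv2.resize(b[210:290,180:300,::-1],(390,260),interpolation=cv2.INTER_CUBIC)
o=np.zeros((600,800,3),np.uint8);o[:,:400]=a;o[:260,400:790]=b;cv2.imwrite('pics/l4.png',o)"
```

```text
cradle frame tcp [-0.1566  0.0011  0.1053] f [ 0.65  1.02 -0.7 ]
```

View pics/l4.png

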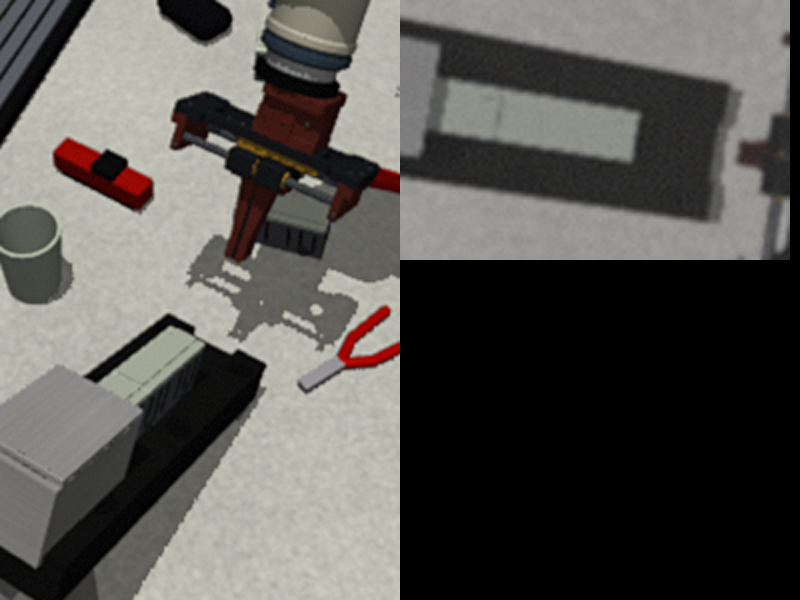

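The wagons have stayed in place end to end, and the gripper is clear of everything. Handing in.

```bash
python3 -c "
from workcell import *
print(finish_job())"
```

```text
the job is handed in; nothing more can be done
None
```

I found the heavy wagon (the middle one, about 3.8 N against 1.3 N for the others), laid it in the cradle and pushed both wagons up until I felt the stop; they were still end to end when I let go and handed in, but the hand-in call gave no verdict.

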